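# Hold the slide carrier flush on the tilted reader

## Task

Pick up the long slide carrier by its rib from the steel tray, tilt it to match the slope of the slide reader's sprung metal platen, and press its underside flush on the platen, centred and lengthwise along it, so that the platen is pushed in about halfway, gently and not to its stop. Finish still gripping the carrier and holding it there for reading: do not let go. Leave the other carrier and the other things on the bench where they are.

Things in the scene. Friction and masses are not known exactly. Their poses are not given: they have to be found in the camera images.
- carrier: the long slide carrier, loose, 60 to 130 g: a flat grey plastic plate 100 (x) x 44 (y) x 5 mm thick with a grip rib standing up along its middle, 50 (x) x 12 (y) mm, its top 35 mm above the underside. Origin: centre of the underside; x along its length, z up out of the rib side. It lies in the tray, underside down on the tray's floor.
- short_carrier: a shorter carrier lying beside it in the tray, same make but 58 x 44 mm with a rib 28 mm long; leave it. Origin: centre of the underside, x along its length.
- tray: low steel tray fixed to the bench, 180 (x) x 250 (y) mm, rim 12 mm high, walls 4 mm, floor about 4 mm above the bench. Origin: centre of its underside.
- reader: the slide reader, fixed to the bench: white base 200 (x) x 160 (y) x 45 mm with two cheeks, 142 mm over their outsides, up to 125 mm high, that carry a grey head 140 x 106 mm, clamped at a slope of 17 to 40 degrees that differs from run to run (it does not give). The low edge of the slope is at the base's -x side, which faces the robot. Origin: centre of the base's underside.
- platen_face (a point): centre of the top face of the platen, a bare aluminium plate 120 (x) x 70 (y) mm with a pale glass window strip, on top of the sloped head, 131 to 138 mm above the bench. z is the outward normal of the face (up and towards the reader's -x side), x runs along its length up the slope, y across it level. The face stands 17 mm proud of the head around it.
- platen (a joint): how far the sprung platen is pushed in, straight into the head along its normal: 0 = out, 0.010 m = against its stop. About 2.1 N starts it moving, then 0.7 N per mm: halfway (5 mm) takes 5.6 N, the stop 9 N.
- tube_rack: white rack of red-capped tubes, 70 x 200 mm, 95 mm high; leave it. Origin: centre of the underside.
- reagent_bottle: white bottle with a blue cap, 60 mm across, 130 mm high; leave it. Origin: centre of the underside.
- beaker: empty glass beaker, 68 mm across, 85 mm high; leave it. Origin: centre of the underside.
- slide_box: cardboard slide box 85 x 100 x 35 mm; leave it. Origin: centre of the underside.
- stain_jar: amber jar, 56 mm across, 70 mm high; leave it. Origin: centre of the underside.
- marker: black marker pen lying on the bench between the tray and the reader, 130 mm long, 14 mm thick; leave it. Origin: its middle, x along it.
Things that resemble listed ones, but are neither listed nor needed, are in the scene too. Leave any blue look-alike of the carrier alone.

How it is judged:
By the outcome, as a careful person would: the job done as asked, in the order asked, and still so for the second after the job is handed in, while the arm keeps its last pose, push and grip.
It also fails if it takes over 43 s, if anything falls off the work surface, if the arm or the gripper's body presses on something with over 40 N, if the wrist force passes 120 N, or if a joint passes its speed limit or range.

## Robot

A 6-joint arm with a two-finger parallel gripper is mounted at the origin on the work surface. World frame = base frame: x ahead of the robot, y to its left, z up, the work surface at z = 0. Lengths are in m, angles in rad, forces in N, time in s.
With the tool pointing down it reaches from about 0.375 to 0.9 m from the base axis. Payload 3.1 kg.
Tool frame: the origin (TCP) lies between the finger pads; the fingertips stand manip.finger_overhang ahead of it and the grasp point (between the pads) lies 5 mm behind it (manip.finger_overhang is the distance from the TCP to the fingertips, in m); z points along the fingers, y is the line along which they close (so a half turn about z gives the same grasp; the last joint's range is limited). The gripper opens to 85 mm and grips with 20 to 120 N. Pads are 22 mm wide; open, the fingers measure 114 mm over their backs; the gripper's body (76 mm by 85 mm) begins 54 mm behind the grasp point. The pads swing forward as they close: fully open they stand 13 mm farther back than shut.
Start: joints at [-1.407, 0.527, 1.433, -0, 1.181, -0.178], TCP at [0.21, -0.589, 0.245] pointing down, gripper open.
Joint ranges: [-3.08, 3.08], [-0.75, 2.2], [0.22, 2.44], [-1.43, 4.57], [0, 2.65], [-2.85, 2.85]. Speed limits (rad/s): [2.79, 2.79, 3.14, 3.14, 3.14, 3.14].

## Interface

Orientations are given as a unit quaternion [x, y, z, w].
In Python, from station import manip gives the robot as it stands.
- The arm moves only by the tool drive_tool, never from a script. Its argument "plan" is a list of rows, each a list of 7 numbers: the shift along the tool's x, y, z in m, then the turn, a rotation vector about the tool's x, y, z in degrees, then the opening, from -1 (shut) to 1 (fully open). In form: [[x, y, z, wx, wy, wz, gripper], ...]. A call has 1 to 10 rows; each row shifts and turns the commanded pose from where the row before left it, along the tool's axes as they then stand; what a row does not reach is not made up. A row lasts 1/10 s, in which the tool goes at most 50 mm and 8.59 degrees, less where a joint would pass 70% of its speed; a pose out of reach is approached as far as the arm can. A call is refused whole if a number of a shift passes 0.05 or a number of a turn 8.59, either way. A call with a gripper value outside its range is refused whole. The fingers move at their own pace and stop on an object; "newtons" is the grip in N (left out, the last holds). Time passes only in rows, so rows that do not move let the fingers close. It gives the time, the measured TCP pose, the force, the opening and the grip force at its end, in the units of the state.
- manip.sense(): the state, without advancing time (a new reading comes with each control period).
- manip.snapshot(name): name is "scene" or "top"; returns a dict with "image" (420x560x3 uint8, red, green, blue), "z_map" (420x560 float32, m along the optical axis (not along the pixel's ray), 0 where there is no reading), "fov_y" (degrees; the focal length in pixels is half the picture's height over the tangent of half this angle, whatever the lens; pixels are square), "cx", "cy" (the principal point, pixels), "extrinsics" (4x4, takes a point from camera to world coordinates). Camera axes: x right, y up, looking along -z (the intrinsics and any distortion apply to the point x, -y, -z); pixel columns grow to the right and rows downward; lengths in m; the calibration is good to about 2 mm. A picture is of the moment at which its call begins.
- manip.sign_off(): hands the job in; it is judged then, once.
The state is a dict: "t": time; "q": joint angles; "qd": joint speeds; "tau": joint torques, N m; "tcp_pos": TCP position; "tool_rot": TCP orientation; "force": force on the tool from outside, world axes, zero at the start; "ft_torque": the same for the moment, N m; "finger_gap": opening from 0.0 (shut) to 1.0 (fully open); "gripper_force": force on a finger pad.
Only numpy, scipy, OpenCV 4.12 (cv2) and the standard library are available. Lean on these libraries where they do the work, as an engineer would, in place of code of your own. Each camera call takes 0.05 s, during which the arm holds its last target. There are 200 camera calls.

## Working session

There is one attempt and no reset: what is moved stays moved. The work goes in short steps, Python scripts to look and compute and a tool call to move; the robot and the scene stay as the last step left them, time stands still between calls to the robot, and variables do not carry over. Pictures are saved under pics/ and viewed, at most 10 in all, crops included, and the job is handed in when it is done.

Besides the shell and the picture viewer there is one more tool, called as name(argument=value, ...) on one line, values as JSON. drive_tool: Moves the arm, as the interface text tells. Its arguments: {"type":"object","properties":{"plan":{"type":"array"},"newtons":{"type":"number"}},"required":["plan"]}

```bash
mkdir -p pics; cat > h.py <<'E'
import numpy as np, cv2
from station import manip
def snap(n):
    s=manip.snapshot(n); np.savez(f'pics/{n}.npz',**s); return s
def load(n): return dict(np.load(f'pics/{n}.npz'))
def cloud(s):
    H,W=s['z_map'].shape; f=H/2/np.tan(np.radians(float(s['fov_y']))/2)
    u,v=np.meshgrid(np.arange(W),np.arange(H)); z=s['z_map']
    P=np.stack([(u-s['cx'])/f*z,-(v-s['cy'])/f*z,-z],-1)
    E=s['extrinsics']; return P@E[:3,:3].T+E[:3,3]
E
python3 - <<'E'
from h import *
for n in('scene','top'):
    s=snap(n); cv2.imwrite(f'pics/{n}.png',cv2.resize(s['image'][:,:,::-1],(784,588),interpolation=cv2.INTER_CUBIC))
    print(n,{k:v for k,v in s.items() if k not in('image','z_map')},(s['z_map']>0).mean())
print(manip.sense(),manip.finger_overhang)
E
```

```text
scene {'fov_y': 48.64184174059025, 'cx': 288.7131195668923, 'cy': 208.46530312243, 'extrinsics': array([[-0.41819   , -0.59959884,  0.68234769,  1.40507285],
       [ 0.90814996, -0.29211649,  0.29988601,  0.36289387],
       [ 0.01951371,  0.74508335,  0.66668585,  0.93151589],
       [ 0.        ,  0.        ,  0.        ,  1.        ]])} 0.9906335034013606
top {'fov_y': 48.06552146284251, 'cx': 280.2447713116644, 'cy': 208.9278948396295, 'extrinsics': array([[-0.00610687,  0.99501961, -0.09949215,  0.46194314],
       [-0.99957879, -0.00325128,  0.02883857,  0.00980839],
       [ 0.02837147,  0.09962635,  0.99462035,  1.26418136],
       [ 0.        ,  0.        ,  0.        ,  1.        ]])} 0.9960671768707483
{'t': 0.1, 'q': array([-1.40749763e+00,  5.28366515e-01,  1.43376770e+00,  1.75769119e-06,
        1.18139394e+00, -1.78525061e-01]), 'qd': array([-0.00057591, -0.00109435, -0.00382553,  0.00136672, -0.00030578,
       -0.00093729]), 'tau': array([-5.65175142e-04, -4.43305278e+01, -1.78586537e+01, -1.61517310e-04,
        3.83830353e-03,  1.24045908e-05]), 'tcp_pos': array([ 0.2094163 , -0.58822388,  0.24443761]), 'tool_rot': array([ 9.85429679e-01,  1.70080602e-01,  8.18031974e-06, -9.67719360e-04]), 'force': array([ 0.01794838, -0.28588792, -0.8224009 ]), 'ft_torque': array([-0.00556977, -0.01388704,  0.02542174]), 'gripper_force': 0.0, 'finger_gap': 0.9996404775435583} 0.014
```

View pics/scene.png

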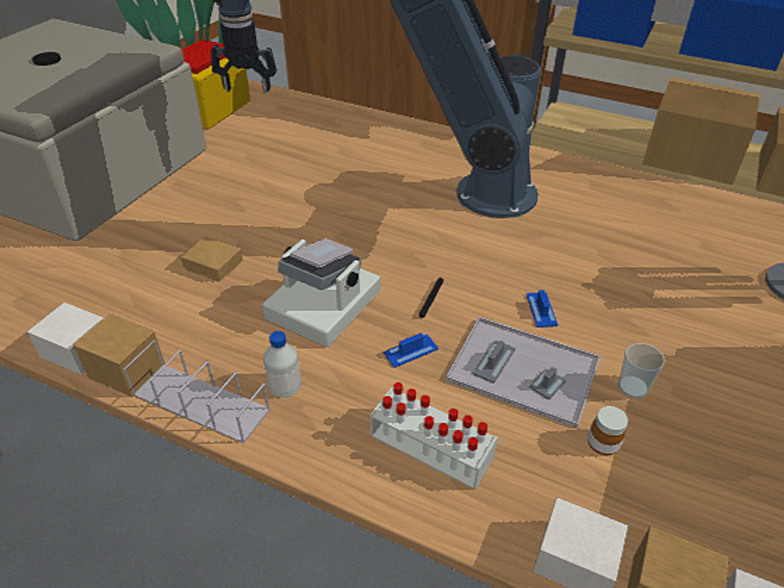

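View pics/top.png

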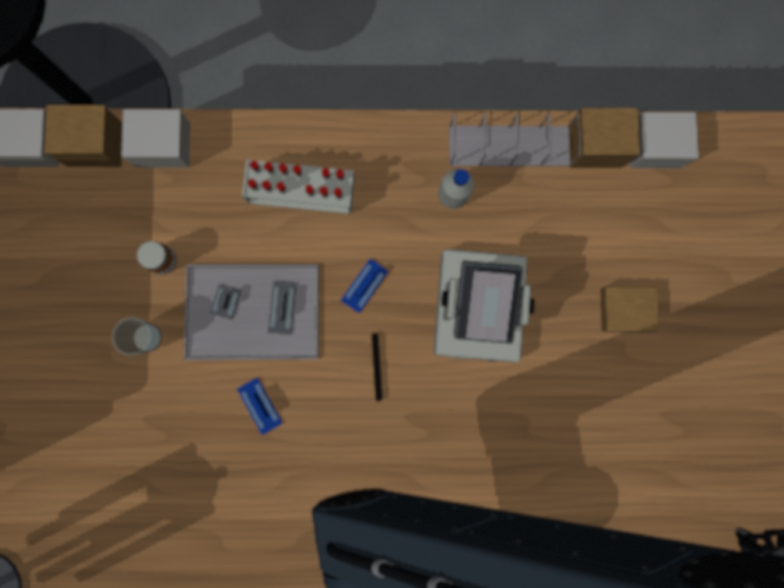

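The top view shows the tray with the long carrier at about (283,307) and the short one at (226,301). The platen is at (492,305) and the marker at (377,367), between tray and reader. Blue decoys are at (364,285) and (260,405). Next I measure from both depth maps.

```bash
python3 - <<'E'
from h import *
ims=[]
for n,(u0,u1,v0,v1),(a0,a1,b0,b1) in (('top',(185,212,195,243),(325,376,185,248)),('scene',(330,372,235,278),(195,262,165,215))):
    s=load(n); C=cloud(s)
    P=C[v0:v1,u0:u1].reshape(-1,3); 
    print(n,'z hist',np.histogram(P[:,2],bins=np.arange(0,.05,.004)))
    t=P[(P[:,2]>.031)&(P[:,2]<.05)]; print('rib',len(t)); 
    if len(t)>4:
        r=cv2.minAreaRect(t[:,:2].astype(np.float32)*1000); print(r,np.median(t[:,2]),t.mean(0))
    t=P[(P[:,2]>.0065)&(P[:,2]<.0125)]; print('plate',len(t),cv2.minAreaRect(t[:,:2].astype(np.float32)*1000),t.mean(0))
    # platen
    Q=C[b0:b1,a0:a1].reshape(-1,3); Q=Q[(Q[:,2]>.085)]
    best=None; rng=np.random.default_rng(0)
    for _ in range(400):
        p=Q[rng.choice(len(Q),3,False)]; nn=np.cross(p[1]-p[0],p[2]-p[0]); 
        if np.linalg.norm(nn)<1e-6: continue
        nn/=np.linalg.norm(nn); m=abs((Q-p[0])@nn)<.003
        if best is None or m.sum()>best.sum(): best=m
    I=Q[best]; c=I.mean(0); nn=np.linalg.svd(I-c)[2][2]; nn*=np.sign(nn[2])
    I=Q[abs((Q-c)@nn)<.003];c=I.mean(0); nn=np.linalg.svd(I-c)[2][2]; nn*=np.sign(nn[2])
    y=np.cross(nn,[0,0,0]) if 0 else np.cross([0,0,1.],[-nn[0],-nn[1],0]); y/=np.linalg.norm(y); x=np.cross(y,nn)
    L=(I-c)@np.stack([x,y]).T*1000; r=cv2.minAreaRect(L.astype(np.float32))
    ctr=c+(r[0][0]*x+r[0][1]*y)/1000
    print('platen',len(I),'n',nn,'slope',np.degrees(np.arccos(nn[2])),'x',x,'rect',r,'centre',ctr)
    img=s['image'][:,:,::-1]
    ims+=[cv2.resize(img[v0-6:v1+6,u0-6:u1+6],(380,290),interpolation=cv2.INTER_CUBIC),cv2.resize(img[b0:b1,a0:a1],(380,290),interpolation=cv2.INTER_CUBIC)]
cv2.imwrite('pics/crops.png',np.vstack([np.hstack(ims[:2]),np.hstack(ims[2:])]))
E
```

```text
top z hist (array([211, 483, 372,  88,   9,  11,   3,   3,  13,  49,  31,   4]), array([0.   , 0.004, 0.008, 0.012, 0.016, 0.02 , 0.024, 0.028, 0.032,
       0.036, 0.04 , 0.044, 0.048]))
rib 97
((561.5377807617188, 183.5404510498047), (12.681201934814453, 48.156639099121094), 84.36071014404297) 0.03932924319142872 [0.56149856 0.1832324  0.03913414]
plate 582 ((562.9937133789062, 192.86752319335938), (126.03623962402344, 69.7789306640625), 0.14179164171218872) [0.56140747 0.18837063 0.00917533]
platen 1200 n [-0.32253315  0.03353206  0.94596404] slope 18.92144752990842 x [ 0.94089281 -0.09781962  0.32427154] rect ((-1.5133323669433594, -14.459239959716797), (120.64301300048828, 99.32405853271484), 1.2118266820907593) centre [ 0.55008819 -0.20495729  0.13802106]
scene z hist (array([707, 588, 275,  33,   9,  14,  11,  11,  12,  55,  10,   0]), array([0.   , 0.004, 0.008, 0.012, 0.016, 0.02 , 0.024, 0.028, 0.032,
       0.036, 0.04 , 0.044, 0.048]))
rib 80
((561.537841796875, 183.20111083984375), (12.463859558105469, 54.91944122314453), 85.99732971191406) 0.03804880766079832 [0.56508632 0.18356911 0.03771788]
plate 430 ((559.1134643554688, 172.60313415527344), (168.4716796875, 108.61502838134766), 14.417962074279785) [0.56909555 0.17789529 0.00882252]
platen 480 n [-0.31615246  0.03595875  0.94802668] slope 18.553549557443 x [ 0.94195348 -0.10713651  0.31819084] rect ((-4.138294219970703, -2.1019935607910156), (124.441650390625, 74.19808959960938), 1.6373590230941772) centre [ 0.55363076 -0.19064165  0.1378664 ]
```

View pics/crops.png

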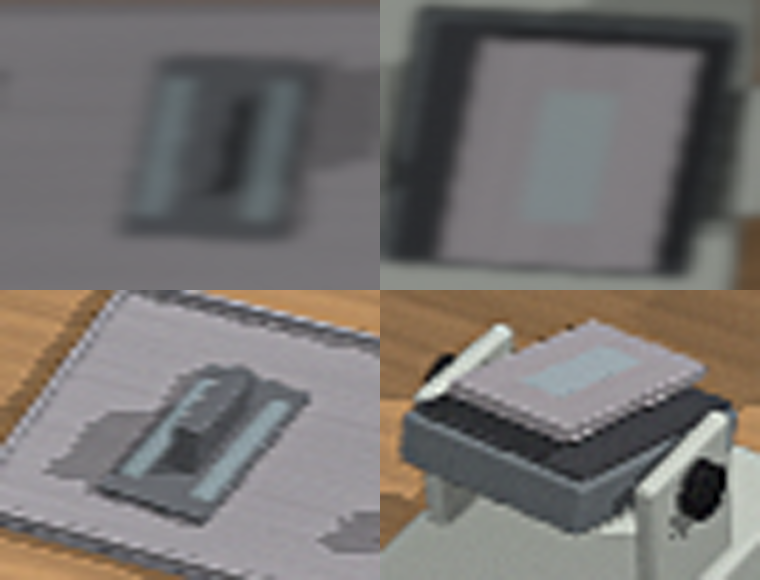

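The crops show the plate with its rib clearly in both views, and the platen corners in the upper crop at (475,38), (705,50), (660,268) and (438,260). I'll average several depth frames and project the corners from both views onto the fitted plane.

```bash
cat > m.py <<'E'
from h import *
import sys
def rays(s,uv):
    f=210/np.tan(np.radians(float(s['fov_y']))/2); uv=np.array(uv,float)
    d=np.stack([(uv[:,0]-s['cx'])/f,-(uv[:,1]-s['cy'])/f,-np.ones(len(uv))],-1); E=s['extrinsics']
    return E[:3,3],d@E[:3,:3].T
cor={'top':[(337.75,193.3),(368.6,195.9),(362.6,243.2),(332.8,241.5)],'scene':[(232.9,170.2),(252.5,178.8),(228.9,189.8),(207.5,179.8)]}
plc={'top':[(165,60),(322,68),(297,238),(122,230)],'scene':[(215,365),(310,395),(203,522),(95,490)]}
for n in('top','scene'):
    S=[manip.snapshot(n) for _ in range(8)]; s=S[0]; s['z_map']=np.median([q['z_map'] for q in S],0); s['image']=np.mean([q['image'] for q in S],0).astype(np.uint8)
    np.savez(f'pics/{n}A.npz',**s); C=cloud(s)
    m=np.zeros((420,560),np.uint8); q=np.array(cor[n]); c=q.mean(0); cv2.fillConvexPoly(m,np.round(c+.8*(q-c)).astype(int),1)
    I=C[m>0]; c=np.median(I,0)
    for _ in range(3):
        nn=np.linalg.svd(I-c)[2][2]; nn*=np.sign(nn[2]); d=(I-c)@nn; I=I[abs(d)<.004]; c=I.mean(0)
    o,d=rays(s,q); W=o+d*(((c-o)@nn)/(d@nn))[:,None]
    print(n,len(I),'rms',d.std() and ((I-c)@nn).std(),'n',nn,'slope',np.degrees(np.arccos(nn[2])),'n-heading',np.degrees(np.arctan2(nn[1],nn[0]))-180)
    print(' corners',W.round(4).tolist(),'mean',W.mean(0).round(4),'sides',[round(np.linalg.norm(W[i]-W[i-1]),4) for i in range(4)])
    for a,b in((0,3),(1,2)): v=W[a]-W[b]; print('  heading',np.degrees(np.arctan2(v[1],v[0])))
    # same for carrier, plate top z~.009
    u0,v0,sx,sy,oy=(179,189,380/39,290/60,0) if n=='top' else (324,229,380/54,290/55,290)
    q=np.array([(u0+a/sx,v0+(b-oy)/sy) for a,b in plc[n]]); o,d=rays(s,q); W=o+d*((.009-o[2])/d[:,2])[:,None]
    print(' plate',W.mean(0).round(4),'sides',[round(np.linalg.norm(W[i]-W[i-1]),4) for i in range(4)],W.round(3).tolist())
    m[:]=0; c=q.mean(0); cv2.fillConvexPoly(m,np.round(c+1.1*(q-c)).astype(int),1); cv2.polylines(m,[np.round(q).astype(int)],1,1)
    P=C[C[...,2]>.03]; P=C[(C[...,2]>.031)&(C[...,2]<.046)&(abs(C[...,0]-.56)<.06)&(abs(C[...,1]-.184)<.03)]
    r=cv2.minAreaRect(P[:,:2].astype(np.float32)*1000); print(' rib',len(P),r,np.median(P[:,2]),P.mean(0))
E
python3 m.py
```

```text
top 1014 rms 0.0009088183408524819 n [-0.32050536  0.02885362  0.94680715] slope 18.771908333789376 n-heading -5.144207602182149
 corners [[0.6096, -0.1595, 0.1568], [0.6032, -0.2331, 0.1569], [0.4918, -0.2239, 0.1189], [0.4964, -0.1511, 0.1182]] mean [ 0.5503 -0.1919  0.1377] sides [np.float64(0.12), np.float64(0.074), np.float64(0.1181), np.float64(0.0729)]
  heading -4.232101668288285
  heading -4.763823939520547
 plate [0.5592 0.1812 0.009 ] sides [np.float64(0.0944), np.float64(0.0431), np.float64(0.094), np.float64(0.0477)] [[0.608, 0.199, 0.009], [0.604, 0.156, 0.009], [0.51, 0.162, 0.009], [0.515, 0.209, 0.009]]
 rib 97 ((561.604248046875, 183.6973114013672), (12.093962669372559, 48.237945556640625), 84.87294006347656) 0.0397675265632218 [0.56178337 0.18317953 0.03932839]
scene 324 rms 0.0004771453759044279 n [-0.32157992  0.03251046  0.94632416] slope 18.857713650667087 n-heading -5.772764114354146
 corners [[0.4932, -0.2165, 0.1184], [0.5057, -0.146, 0.1202], [0.6152, -0.1558, 0.1578], [0.6019, -0.2295, 0.1558]] mean [ 0.554  -0.187   0.1381] sides [np.float64(0.1157), np.float64(0.0716), np.float64(0.1162), np.float64(0.075)]
  heading 173.18412167631465
  heading 174.9078435204538
 plate [0.5643 0.1859 0.009 ] sides [np.float64(0.1023), np.float64(0.0404), np.float64(0.0998), np.float64(0.0431)] [[0.512, 0.171, 0.009], [0.516, 0.212, 0.009], [0.616, 0.202, 0.009], [0.613, 0.159, 0.009]]
 rib 82 ((562.695068359375, 183.3469696044922), (11.924641609191895, 52.06731414794922), 84.60581970214844) 0.03823141813687064 [0.56495603 0.18365578 0.03765411]
```

drive_tool(plan=[[0,0,0,0,0,6.2,0],[0,0,0,0,0,6.2,0],[0,0,0,0,0,6.2,0],[0,0,0,0,0,6.3,0],[0.014,-0.04,0,0,0,0,0],[0.014,-0.04,0,0,0,0,0],[0.014,-0.04,0,0,0,0,0],[0.014,-0.04,0,0,0,0,0],[0.014,-0.04,0,0,0,0,0],[0.014,-0.04,0,0,0,0,0]], newtons=40)

```text
t: 1.9
tcp_pos: [0.3159, -0.3562, 0.2455]
tool_rot: [0.999, -0.047, 0.0, 0.0]
force: [0.7, -0.2, -0.3]
finger_gap: 0.501
gripper_force: 0.0
```

drive_tool(plan=[[0.014,-0.04,0,0,0,0,0],[0.014,-0.04,0,0,0,0,0],[0.014,-0.04,0,0,0,0,0],[0.014,-0.04,0,0,0,0,0],[0.014,-0.04,0,0,0,0,0],[0.014,-0.04,0,0,0,0,0],[0.014,-0.04,0,0,0,0,0],[0.014,-0.04,0,0,0,0,0],[0.014,-0.04,0,0,0,0,0],[0.014,-0.04,0,0,0,0,0]])

```text
t: 2.9
tcp_pos: [0.4925, 0.0294, 0.2456]
tool_rot: [0.999, -0.046, 0.0, 0.0]
force: [0.6, -0.6, 0.4]
finger_gap: 0.499
gripper_force: 0.0
```

drive_tool(plan=[[0.014,-0.04,0,0,0,0,0],[0.014,-0.04,0,0,0,0,0],[0.014,-0.04,0,0,0,0,0],[0.014,-0.04,0,0,0,0,0],[0,0,0,0,0,0,0],[0,0,0,0,0,0,0]])

```text
t: 3.5
tcp_pos: [0.5623, 0.1826, 0.245]
tool_rot: [0.999, -0.045, -0.0, 0.0]
force: [-0.0, -0.4, 0.8]
finger_gap: 0.499
gripper_force: 0.0
```

```bash
cat > g.py <<'E'
from h import *
from scipy.spatial.transform import Rotation as R
np.set_printoptions(precision=4,suppress=True)
def frame(n,head):  # tool z=-n, tool x heading in plane
    n=n/np.linalg.norm(n); h=np.radians(head); y=np.cross([0,0,1.],[np.cos(h),np.sin(h),0]); x=np.cross(y,n); x/=np.linalg.norm(x); z=-n
    return R.from_matrix(np.stack([x,np.cross(z,x),z],1))
def delta(p,r):
    s=manip.sense(); c=R.from_quat(s['tool_rot'])
    print('pos',s['tcp_pos'],'shift_tool',c.inv().apply(np.array(p)-s['tcp_pos'])*1000,'rotvec_deg',np.degrees((c.inv()*r).as_rotvec()),'t',s['t'],'gap',s['finger_gap'],'F',s['force'],'grip',s['gripper_force'])
E
python3 -c "
from g import *
delta([.5625,.1835,.027],frame(np.array([0,0,1.]),-5.3))"
```

```text
pos [0.5623 0.1826 0.245 ] shift_tool [  0.2626  -1.0796 218.0029] rotvec_deg [0.0327 0.0277 0.111 ] t 3.5 gap 0.49887324676946904 F [-0.0054 -0.4047  0.7733] grip 0.0
```

drive_tool(plan=[[0,-0.001,0.03,0,0,0,0],[0,0,0.03,0,0,0,0],[0,0,0.03,0,0,0,0],[0,0,0.03,0,0,0,0],[0,0,0.03,0,0,0,0],[0,0,0.025,0,0,0,0],[0,0,0.02,0,0,0,0],[0,0,0.015,0,0,0,0],[0,0,0.007,0,0,0,0],[0,0,0,0,0,0,0]])

```text
t: 4.5
tcp_pos: [0.5621, 0.1821, 0.0278]
tool_rot: [0.999, -0.047, -0.001, 0.0]
force: [-0.1, -0.5, 0.3]
finger_gap: 0.501
gripper_force: 0.0
```

drive_tool(plan=[[0,0,0,0,0,0,-0.4],[0,0,0,0,0,0,-0.4],[0,0,0,0,0,0,-1],[0,0,0,0,0,0,-1],[0,0,0,0,0,0,-1],[0,0,0,0,0,0,-1],[0,0,0,0,0,0,-1],[0,0,0,0,0,0,-1]], newtons=60)

```text
t: 5.3
tcp_pos: [0.5633, 0.183, 0.0295]
tool_rot: [0.999, -0.046, 0.001, -0.0]
force: [-0.8, -0.1, 5.3]
finger_gap: 0.127
gripper_force: 60.7
```

```bash
python3 -c "
from g import *
delta([.5625,.1835,.027],frame(np.array([0,0,1.]),-5.3))
s=snap('scene');o=s['image'][190:310,290:420,::-1]; cv2.imwrite('pics/grasp.png',cv2.resize(o,(650,600),interpolation=cv2.INTER_CUBIC))"
```

```text
pos [0.5633 0.183  0.0295] shift_tool [-0.8969 -0.4306  2.4865] rotvec_deg [-0.0264 -0.1238 -0.0015] t 5.3 gap 0.12733469402892977 F [-0.7987 -0.1049  5.3049] grip 60.7077956199646
```

View pics/grasp.png

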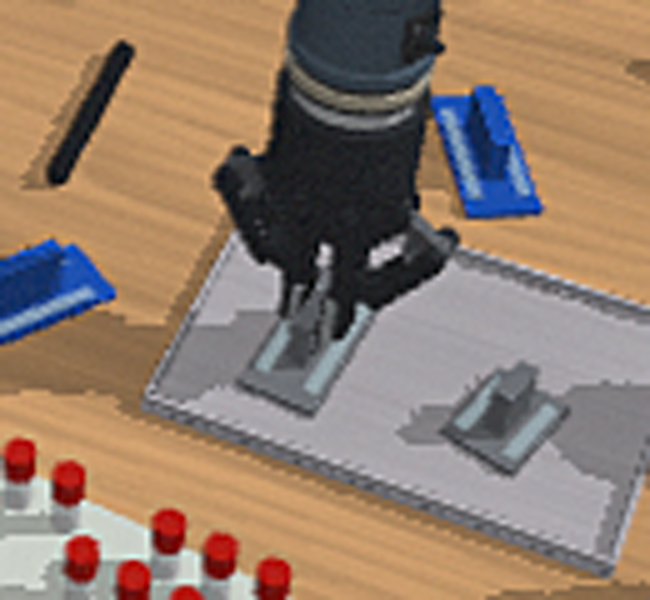

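The gripper has the rib about mid-length, and the short carrier and the tray are undisturbed. Next I lift and carry it.

drive_tool(plan=[[0,0,-0.005,0,0,0,-1],[0,0,-0.015,0,0,0,-1],[0,0,-0.025,0,0,0,-1],[0,0,-0.035,0,0,0,-1],[0,0,-0.035,0,0,0,-1],[0,0,-0.035,0,0,0,-1],[0,0,-0.035,0,0,0,-1],[0,0,-0.025,0,0,0,-1],[0,0,-0.01,0,0,0,-1],[0,0,0,0,0,0,-1]], newtons=80)

```text
t: 6.35
tcp_pos: [0.563, 0.1829, 0.2501]
tool_rot: [0.999, -0.046, 0.002, -0.0]
force: [0.4, -1.3, -0.5]
finger_gap: 0.122
gripper_force: 78.0
```

drive_tool(plan=[[0,0.015,0,0,0,0,-1],[0,0.03,0,0,0,0,-1],[0,0.04,0,0,0,0,-1],[0,0.045,0,0,0,0,-1],[0,0.045,0,0,0,0,-1],[0,0.045,0,0,0,0,-1],[0,0.045,0,0,0,0,-1],[0,0.045,0,0,0,0,-1],[0,0.035,0,0,0,0,-1],[0,0.02,0,0,0,0,-1]])

```text
t: 7.35
tcp_pos: [0.5266, -0.184, 0.246]
tool_rot: [0.999, -0.048, -0.002, -0.0]
force: [0.3, 0.1, -0.6]
finger_gap: 0.12
gripper_force: 78.1
```

drive_tool(plan=[[0,0,0,0,3,0,-1],[0,0,0,0,4,0,-1],[0,0,0,0,4,0,-1],[0,0,0,0,4,0,-1],[0,0,0,0,3.8,0,-1],[0,0,0,0,0,0,-1],[0,0,0,0,0,0,-1],[0,0,0,0,0,0,-1]])

```text
t: 8.15
tcp_pos: [0.5289, -0.1812, 0.2479]
tool_rot: [0.986, -0.046, 0.163, 0.008]
force: [0.2, -0.4, -0.5]
finger_gap: 0.122
gripper_force: 78.0
```

```bash
python3 -c "
from g import *
n=np.array([-.321,.031,.9466])
delta(np.array([.552,-.1895,.138])+.0655*n,frame(n,-5.3))
s=snap('scene');o=s['image'][115:255,165:345,::-1]; cv2.imwrite('pics/hov.png',cv2.resize(o,(771,600),interpolation=cv2.INTER_CUBIC))"
```

```text
pos [ 0.5289 -0.1812  0.2479] shift_tool [-12.8528   6.0996  46.1692] rotvec_deg [-0.0624  0.0879 -0.0264] t 8.15 gap 0.12164161685105312 F [ 0.183  -0.4207 -0.4527] grip 78.04264783859253
```

View pics/hov.png

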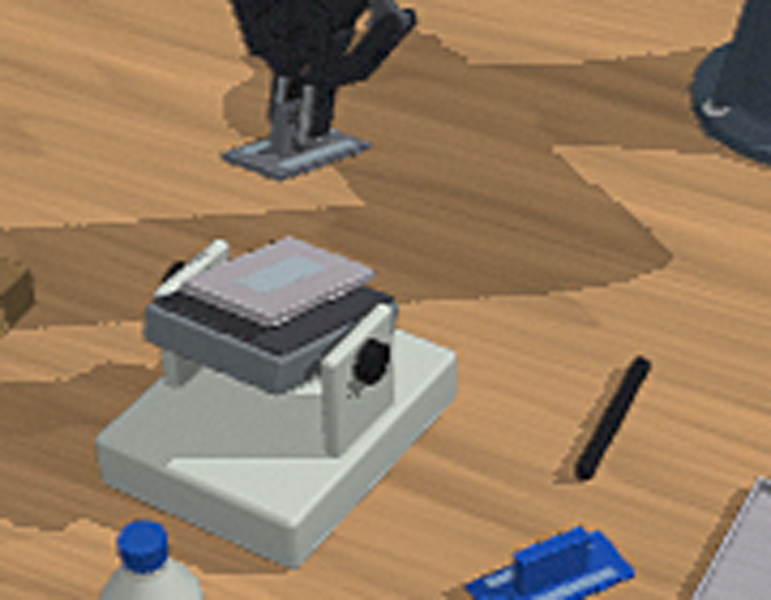

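The hover view shows the carrier held and tilted above the platen, with plate corners at about (222,155), (281,178) and (371,145). The platen corners are at (290,237), (375,271), (277,324) and (187,284). Next I measure the carrier in the tool frame and the platen from the same camera.

```bash
cat > c.py <<'E'
from g import *
s0=manip.sense(); r=R.from_quat(s0['tool_rot']); p=s0['tcp_pos']
for nme in('scene','top'):
    S=[manip.snapshot(nme) for _ in range(6)]; s=S[0]; s['z_map']=np.median([q['z_map'] for q in S],0)
    C=cloud(s); T=r.inv().apply((C.reshape(-1,3)-p))*1000
    m=(abs(T[:,0])<62)&(abs(T[:,1])<32)&(T[:,2]>8)&(T[:,2]<35); T=T[m]
    print(nme,len(T),np.histogram(T[:,2],bins=range(8,36,3)))
    k=abs(T[:,2]-np.median(T[:,2]))<4; I=T[k]; 
    for _ in range(4):
        A=np.c_[I[:,:2],np.ones(len(I))]; w=np.linalg.lstsq(A,I[:,2],rcond=None)[0]; e=I[:,2]-A@w; I=I[abs(e)<2]
    print(' plane tilt about y,x deg',np.degrees(np.arctan(w[:2])),'z0',w[2],'rms',e.std(),len(I))
    print(' rect',cv2.minAreaRect(I[:,:2].astype(np.float32)),'x',np.percentile(I[:,0],[0,2,98,100]),'y',np.percentile(I[:,1],[0,2,98,100]))
    if nme=='scene':
        f=210/np.tan(np.radians(float(s['fov_y']))/2);E=s['extrinsics']
        def proj(P,nn,c):
            uv=np.array(P)/4.2857+[165,115]; d=np.stack([(uv[:,0]-s['cx'])/f,-(uv[:,1]-s['cy'])/f,-np.ones(len(uv))],-1)@E[:3,:3].T; o=E[:3,3]
            return o+d*(((c-o)@nn)/(d@nn))[:,None]
        z=r.apply([0,0,1]); W=proj([(222,155),(281,178),(371,145)],z,p+z*w[2]/1000); print(' carrier corners tool mm',r.inv().apply(W-p)*1000)
        n=np.array([-.321,.031,.9466]); W=proj([(290,237),(375,271),(277,324),(187,284)],n,np.array([.554,-.187,.138])); print(' platen',W.mean(0),W)
E
python3 c.py
```

```text
scene 236 (array([ 11,  12,   8,  36, 138,  31,   0,   0,   0]), array([ 8, 11, 14, 17, 20, 23, 26, 29, 32, 35]))
 plane tilt about y,x deg [ 0.2111 -0.357 ] z0 20.495871413102705 rms 0.6567028428515471 163
 rect ((-1.4764595031738281, 0.45899200439453125), (45.308319091796875, 99.62796020507812), 88.77838134765625) x [-51.4182 -49.5595  47.8794  48.7387] y [-22.3143 -21.6428  20.3644  23.0242]
 carrier corners tool mm [[ 53.1649  16.2909  20.4959]
 [ 54.5651 -27.5492  20.4959]
 [-45.0521 -27.1644  20.4959]]
 platen [ 0.5555 -0.1847  0.1384] [[ 0.4942 -0.2167  0.1187]
 [ 0.5022 -0.1479  0.1192]
 [ 0.618  -0.1519  0.1585]
 [ 0.6074 -0.2223  0.1573]]
top 360 (array([  6,   6,   3, 226, 115,   3,   1,   0,   0]), array([ 8, 11, 14, 17, 20, 23, 26, 29, 32, 35]))
 plane tilt about y,x deg [ 0.2185 -0.3688] z0 19.481527614492176 rms 0.8136843176467751 333
 rect ((-1.0781974792480469, -0.19771194458007812), (98.4849853515625, 43.40925216674805), 0.11396404355764389) x [-50.2789 -47.3285  47.3746  48.1595] y [-21.9868 -21.6687  21.0174  21.5417]
```

```bash
python3 - <<'E'
from g import *
n=np.array([-.321,.031,.9466]); n/=np.linalg.norm(n); c=np.array([.552,-.1895,.138]); r=frame(n,-5.3)
for nm in('sceneA','topA'):
    C=cloud(load(nm)).reshape(-1,3); T=r.inv().apply(C-c)*1000
    T=T[(abs(T[:,0])<80)&(abs(T[:,1])<50)&(abs(T[:,2])<6)]; print(nm,len(T))
    I=T[(abs(T[:,0])<50)&(abs(T[:,1])<28)]
    w=np.linalg.lstsq(np.c_[I[:,:2],np.ones(len(I))],I[:,2],rcond=None)[0]; print(' tilt',np.degrees(np.arctan(w[:2])),'z0',w[2])
    T=T[abs(T[:,2]-np.c_[T[:,:2],np.ones(len(T))]@w)<2.5]
    M=T[abs(T[:,0])<40]; print(' y edges',np.histogram(M[:,1],bins=range(-50,51,4))[0],np.percentile(M[:,1],[0,1,99,100]))
    M=T[abs(T[:,1])<25]; print(' x edges',np.percentile(M[:,0],[0,1,99,100]))
    L=T[(abs(T[:,1])<45)]; 
    # heading: slope of y-centre vs x
    xs=np.arange(-45,46,10); ys=[(lambda q:(q.min()+q.max())/2)(T[(abs(T[:,0]-x)<6)&(abs(T[:,1])<42),1]) for x in xs]; print(' ymid',np.round(ys,1))
E
```

```text
sceneA 503
 tilt [-0.0579  0.0584] z0 0.48208050071542385
 y edges [ 0  0  0  0 25 19 14 17 18 15 18 17 16 17 16 18 13 16 16 15 17 10  0  0
  0] [-33.8139 -33.5945  34.7627  36.392 ]
 x edges [-60.6477 -58.3752  59.6116  60.2149]
 ymid [1.3 0.4 0.1 0.6 0.8 1.3 0.4 1.6 0.9 1.6]
topA 1427
 tilt [0.0584 0.0761] z0 -0.2529243226741503
 y edges [ 0  0  0  0 51 53 54 54 54 52 52 53 53 50 56 49 54 53 55 52 56 29  0  0
  0] [-33.7186 -33.1396  35.5485  36.2726]
 x edges [-60.8399 -59.1198  58.2569  59.2982]
 ymid [1.8 1.  1.8 0.8 1.3 0.8 1.2 1.3 1.3 1.5]
```

drive_tool(plan=[[-0.003,0.0015,0.01,0.3,0.3,0,-1],[-0.003,0.002,0.01,0,0,0,-1],[-0.003,0.002,0.01,0,0,0,-1],[-0.003,0.0015,0.01,0,0,0,-1],[0,0,0.01,0,0,0,-1],[0,0,0.01,0,0,0,-1],[0,0,0.008,0,0,0,-1],[0,0,0.005,0,0,0,-1],[0,0,0,0,0,0,-1],[0,0,0,0,0,0,-1]])

```text
t: 9.8
tcp_pos: [0.5407, -0.1884, 0.1754]
tool_rot: [0.985, -0.045, 0.166, 0.005]
force: [-0.5, 0.1, -0.4]
finger_gap: 0.123
gripper_force: 78.0
```

```bash
cat > d.py <<'E'
from g import *
n=np.array([-.321,.031,.9466]); n/=np.linalg.norm(n); r=frame(n,-5.3)
c=np.array([.552,-.1895,.138])+r.apply([.001,.001,-.025])  # contact pose
r2=r*R.from_rotvec(np.radians([.3,.3,0]))
delta(c,r2); s=manip.sense(); print('normal F',s['force']@n,'torque',s['ft_torque'])
E
python3 d.py; python3 c.py
```

```text
pos [ 0.5407 -0.1884  0.1754] shift_tool [-0.3926  1.1197 14.1024] rotvec_deg [-0.0634  0.002  -0.0016] t 9.8 gap 0.12264385590292298 F [-0.499   0.0996 -0.4302] grip 78.0328917503357
normal F -0.24392056879800023 torque [0.0288 0.2367 0.0164]
scene 231 (array([ 10,  10,   9,  43, 134,  25,   0,   0,   0]), array([ 8, 11, 14, 17, 20, 23, 26, 29, 32, 35]))
 plane tilt about y,x deg [ 0.0848 -0.6956] z0 20.365473226671934 rms 0.6426051358804523 166
 rect ((-1.1053962707519531, -0.29561614990234375), (100.24266052246094, 44.69036865234375), 1.9425005912780762) x [-50.8323 -49.592   48.0195  48.5362] y [-22.035  -21.0989  20.4756  23.6316]
 carrier corners tool mm [[-108.1801  127.2139   20.3655]
 [-105.833    74.9106   20.3655]
 [-225.5494   76.4633   20.3655]]
 platen [ 0.5555 -0.1847  0.1384] [[ 0.4942 -0.2167  0.1187]
 [ 0.5022 -0.1479  0.1192]
 [ 0.618  -0.1519  0.1585]
 [ 0.6074 -0.2223  0.1573]]
top 317 (array([  3,   2,   3, 174, 129,   5,   0,   1,   0]), array([ 8, 11, 14, 17, 20, 23, 26, 29, 32, 35]))
 plane tilt about y,x deg [ 0.5663 -0.2857] z0 19.528221042739222 rms 0.8599877172629833 288
 rect ((-0.7629318237304688, 0.6668853759765625), (44.05143737792969, 98.48857116699219), 89.97064971923828) x [-50.0162 -45.1513  47.8185  48.4748] y [-21.3836 -21.1496  21.5545  22.6733]
```

drive_tool(plan=[[0,0.001,0.004,0,0,0,-1],[0,0,0.004,0,0,0,-1],[0,0,0.003,0,0,0,-1],[0,0,0.002,0,0,0,-1],[0,0,0.001,0,0,0,-1],[0,0,0,0,0,0,-1],[0,0,0,0,0,0,-1]])

```text
t: 11.1
tcp_pos: [0.5448, -0.1897, 0.1622]
tool_rot: [0.985, -0.045, 0.166, 0.005]
force: [-0.4, 0.9, 0.2]
finger_gap: 0.122
gripper_force: 78.3
```

```bash
python3 d.py
```

```text
pos [ 0.5448 -0.1897  0.1622] shift_tool [-0.0329  0.1464  0.1688] rotvec_deg [-0.0758  0.0331 -0.0082] t 11.1 gap 0.1221822004122263 F [-0.3584  0.8745  0.1792] grip 78.29109191894531
normal F 0.31183016765926563 torque [-0.0111  0.4288 -0.0481]
```

drive_tool(plan=[[0,0,0.001,0,0,0,-1],[0,0,0.001,0,0,0,-1],[0,0,0,0,0,0,-1],[0,0,0,0,0,0,-1]])

```text
t: 11.5
tcp_pos: [0.5455, -0.1898, 0.1603]
tool_rot: [0.985, -0.045, 0.166, 0.005]
force: [-2.1, -0.1, 1.5]
finger_gap: 0.115
gripper_force: 78.5
```

```bash
python3 d.py
```

```text
pos [ 0.5455 -0.1898  0.1603] shift_tool [-0.1016  0.1078 -1.8448] rotvec_deg [-0.0718  0.0259 -0.0116] t 11.5 gap 0.11491608429016545 F [-2.1254 -0.1412  1.5014] grip 78.46763849258423
normal F 2.0990293621320064 torque [-0.0014  0.5469  0.0049]
```

drive_tool(plan=[[0,0,0.001,0,0,0,-1],[0,0,0.001,0,0,0,-1],[0,0,0,0,0,0,-1],[0,0,0,0,0,0,-1],[0,0,0,0,0,0,-1]])

```text
t: 12.0
tcp_pos: [0.5462, -0.1898, 0.1583]
tool_rot: [0.985, -0.045, 0.166, 0.005]
force: [-3.1, 0.8, 2.7]
finger_gap: 0.122
gripper_force: 78.7
```

```bash
python3 d.py; cat > e.py <<'E'
from g import *
n=np.array([-.321,.031,.9466]); n/=np.linalg.norm(n); r=frame(n,-5.3); c=np.array([.552,-.1895,.138])
for nm in('scene','top'):
    S=[manip.snapshot(nm) for _ in range(6)]; s=S[0]; s['z_map']=np.median([q['z_map'] for q in S],0)
    T=r.inv().apply(cloud(s).reshape(-1,3)-c)*1000; img=s['image'].reshape(-1,3)
    for lab,I in (('platen rim',T[(abs(T[:,0])<57)&(abs(T[:,1]-1)>25)&(abs(T[:,1]-1)<33)&(abs(T[:,2]-3)<7)]),('carrier',T[(abs(T[:,0])<48)&(abs(T[:,1]-1)>8)&(abs(T[:,1]-1)<20)&(abs(T[:,2])<9)])):
        for _ in range(4):
            w=np.linalg.lstsq(np.c_[I[:,:2],np.ones(len(I))],I[:,2],rcond=None)[0]; e=I[:,2]-np.c_[I[:,:2],np.ones(len(I))]@w; I=I[abs(e)<2]
        print(nm,lab,len(I),'tilt deg',np.degrees(np.arctan(w[:2])),'z',w[2],'rms',e.std())
E
python3 e.py
```

```text
pos [ 0.5462 -0.1898  0.1583] shift_tool [-0.0936  0.1276 -3.8878] rotvec_deg [-0.0744  0.0271 -0.0183] t 12.0 gap 0.12151154523364491 F [-3.1252  0.7679  2.7013] grip 78.67542743682861
normal F 3.5839722197606445 torque [ 0.0099  0.5653 -0.0426]
scene platen rim 69 tilt deg [ 0.0386 -0.1988] z 4.729859546686409 rms 0.5292489325741369
scene carrier 85 tilt deg [-0.0826  0.2135] z -0.5198633412307012 rms 0.5643040038500683
top platen rim 167 tilt deg [-0.0505  0.1626] z 4.06279059155928 rms 0.8879457565044677
top carrier 157 tilt deg [ 0.0901 -0.2849] z -1.2576280571243335 rms 0.7998770077631702
```

drive_tool(plan=[[0,0,0.0007,0,0,0,-1],[0,0,0,0,0,0,-1],[0,0,0,0,0,0,-1],[0,0,0,0,0,0,-1],[0,0,0,0,0,0,-1]])

```text
t: 13.1
tcp_pos: [0.5465, -0.1898, 0.1577]
tool_rot: [0.985, -0.045, 0.166, 0.005]
force: [-2.6, 1.0, 3.5]
finger_gap: 0.119
gripper_force: 78.7
```

```bash
cat >> e.py <<'E'
    if nm: 
        for lab,z0,ym,lim in(('platen',w[2]+5.2,36,66),('carrier',w[2],23,54)):
            I=T[(abs(T[:,2]-z0)<1.8)&(abs(T[:,0])<70)&(abs(T[:,1])<40)]; a=I[(abs(I[:,1]-1)>8)&(abs(I[:,1]-1)<20)]; b=I[abs(I[:,0])<40]
            print('   ',lab,'x',np.sort(a[:,0])[[0,3,-4,-1]],'y',np.sort(b[:,1])[[0,5,-6,-1]])
    cv2.imwrite('pics/end_%s.png'%nm,cv2.resize(s['image'][130:230,170:290,::-1] if nm=='scene' else s['image'][170:260,310:400,::-1],(600,500),interpolation=cv2.INTER_CUBIC))
E
python3 d.py; python3 e.py
```

```text
pos [ 0.5465 -0.1898  0.1577] shift_tool [-0.1807  0.095  -4.6259] rotvec_deg [-0.0708  0.0195 -0.0177] t 13.1 gap 0.1185092002888132 F [-2.6235  0.9863  3.4658] grip 78.7480902671814
normal F 4.153340288392565 torque [ 0.1558  0.6518 -0.0069]
scene platen rim 66 tilt deg [ 0.1389 -0.0199] z 5.497419831693413 rms 0.4176547145813462
scene carrier 85 tilt deg [ 0.0448 -0.0173] z 0.11673603236140834 rms 0.560012166327949
    platen x [-46.7205  18.5486  59.2256  59.7533] y [-33.4982 -32.691   34.4116  35.5213]
    carrier x [-50.1481 -44.6469  48.7851  49.5163] y [-20.4036 -20.0319  20.6709  23.7842]
top platen rim 169 tilt deg [-0.0418  0.1507] z 4.688087050108097 rms 0.9165680102972613
top carrier 154 tilt deg [ 0.3962 -0.0068] z -0.7545712536338343 rms 0.8990193737348079
    platen x [-58.4173 -57.8609  57.6246  59.5624] y [-33.5353 -32.9382  35.5389  36.1317]
    carrier x [-49.0582 -46.7306  48.6825  49.2504] y [-20.6852 -19.8893  21.9239  23.215 ]
```

View pics/end_scene.png

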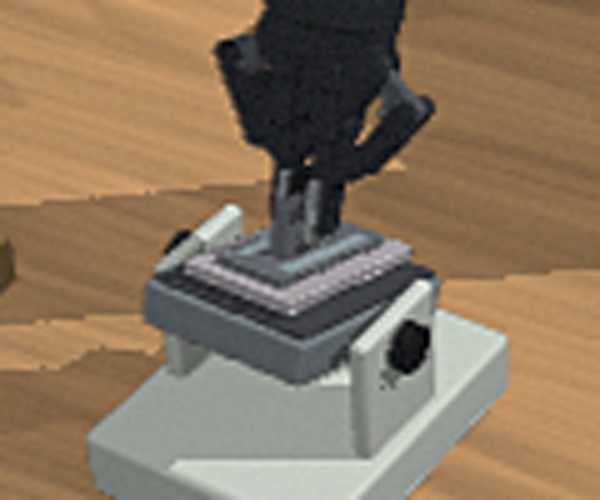

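View pics/end_top.png

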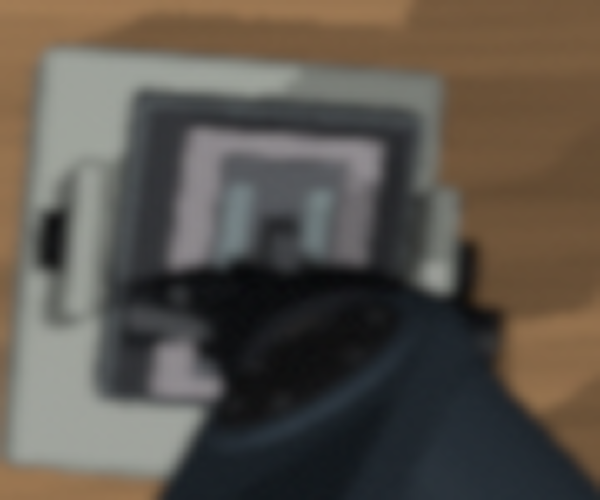

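Both views show the carrier flush, centred and lengthwise on the platen: its edges lie at ±49 mm along and about ±21 mm across. The platen is pushed in about 5 mm and the grip holds, so I'm handing it in.

```bash
python3 -c "
from h import *
print(manip.sign_off())"
```

```text
the job is handed in; nothing more can be done
None
```

The long carrier is held flush and centred on the sloped platen, still gripped, with the platen pushed in about 5 mm of its 10 mm travel; the job was handed in at about 14 s, and no verdict came back.

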